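# Tilt the spirit level out of the short-travel drawer and hold it up

### The job

I need the yellow spirit level from the top drawer of the blue and grey steel drawer unit: pull that drawer out to its stop, grip the level, and tilt it, front end first, up through the opening, which is shorter than the level, without forcing it against the drawer unit. Finish holding the level in the gripper, horizontal and right way up, with all of it at least a hand's breadth above the top of the drawer unit, and keep holding it still. Leave the drawer open, the chisel lying in it, and the other things on the bench where they are.

Things in the scene. Friction and masses are not known exactly. Their poses are not given: they have to be found in the camera images.
- cabinet: Bench-top steel drawer unit, fixed, 258 deep (x), 215 wide (y), 162 high; grey carcass, rubber mat on top, two blue drawer fronts with steel bow pulls. Origin: centre of its underside, on the bench. x points to its back (the drawers pull out along -x), y to the left as seen from the front, z up. The lower drawer is shut and does not move.
- cabinet_edge (a point): Middle of the front edge of the unit's top face, 162 above the bench; fixed, axes as the unit's. The unit's top is a plate 12 thick, so its underside, over the drawer, is 150 above the bench.
- drawer (a joint): Travel of the top drawer along the unit's -x, m: 0 shut, 0.160 at its stop. About 3 N of friction; it stays where it is left and starts shut. At the stop the back 80 of its 240 long inside still lie under the unit's top, so the opening is only 160 long.
- drawer_handle (a point): Middle of the top drawer's bow pull: a level round bar 9 thick, straight for about 80 along the unit's y, 128 above the bench (34 below the unit's top), clear gap of 31 between bar and drawer front. Moves with the drawer, axes as the unit's. It can be pinched from above.
- drawer_front (a point): On the drawer's inner floor (66 above the bench), at the inside of its front, mid-width of the wide bay. Axes as the unit's; moves with the drawer. Inside: x 0 to 240; the bay is y -61 to +60, then a divider 34 high and a 60 wide bay at -y with the chisel. Side and back walls are 50 high. The drawer front, 10 thick, 209 wide, rises 82 above the floor.
- spirit_level: Yellow torpedo spirit level, a plain bar 225 long (y), 22 thick (x), 46 high (z), 0.16 to 0.3 kg. Origin: centre of its underside. It starts standing on its long edge on the floor of the top drawer's wide bay, z up, lengthwise: its y axis points to the drawer front within about 0.06 rad. The front end is 3 to 13 from the drawer front.
- chisel: Wood chisel with red handle, 226 x 30 x 33, 0.14 kg, lying lengthwise in the drawer's narrow bay, on the unit's -y side. Origin: centre of its underside. It stays there.
- driver_blue: Screwdriver with blue handle, 249 long, 33 high, lying on the bench; leave alone.
- snips_blue: Snips with blue handles, 245 long, 12 high, lying on the bench; leave alone.
- black_torch: Black torch, 161 long, 36 thick, lying in front of the red toolbox; leave alone.
- reading_glasses: Spectacles with black frame, 137 x 143, 43 high, standing opened on the bench in front of the drawer unit's left side; leave alone.

How it is judged:
By the outcome, as a careful person would: the job done as asked, in the order asked, and still so for the second after the job is handed in, while the arm keeps its last pose, push and grip.
It also fails if it takes over 51 s, if anything falls off the work surface, if the arm or the gripper's body presses on something with over 40 N, if the wrist force passes 120 N, or if a joint passes its speed limit or range.

### The arm

A 6-joint arm with a two-finger parallel gripper is mounted at the origin on a cart in front of the work surface, level with it; the furniture and walls round the work are solid. World frame = base frame: x ahead of the robot, y to its left, z up, the work surface at z = 0. Lengths are in m, angles in degrees, forces in N, time in s.
With the tool pointing down it reaches from about 0.25 to 0.725 m from the base axis. Payload 9.7 kg.
Tool frame: the origin (TCP) lies midway between the tips of the shut fingers; the grasp point (between the pads) lies 19 mm behind it; z points along the fingers, y is the line along which they close (so a half turn about z gives the same grasp; the last joint's range is limited). The gripper opens to 85 mm and grips with 20 to 120 N. Pads are 22 mm wide; open, the fingers measure 114 mm over their backs; the gripper's body (76 mm by 85 mm) begins 54 mm behind the grasp point. The pads swing forward as they close: fully open they stand 13 mm farther back than shut.
Start: joints at [-65.26, 4.979, 10.078, 95.1, 0, 90], TCP at [0.23, -0.5, 0.231] pointing down, gripper open.
Joint ranges: [-179.16, 179.16], [-48.56, 103.87], [-65.8, 70.77], [-126.05, 130.52], [-82.76, 87.17], [-180, 180]. Speed limits (degrees/s): [127.2, 127.2, 147.25, 180, 180, 180].

### API

Orientations are given as [roll, pitch, yaw] about the fixed x, y, z axes, in that order (R = Rz(yaw) Ry(pitch) Rx(roll)).
In Python, from workcell import * gives the robot as it stands.
- The arm moves only by the tool servo_tool, never from a script. Its argument "moves" is a list of rows, each a list of 4 numbers: the shift along the world's x, y, z in normalised numbers (1 is 80 cm), then the turn about the world's z in fractions of the full range, 1 being pi rad. A call has 1 to 20 rows; each row is the pose to reach, as a shift and turn from the pose commanded when the call began; what a row does not reach only later rows make up. A row lasts 1/12 s, in which the tool goes at most 41.7 mm and 7.16 degrees, less where a joint would pass 70% of its speed; a pose out of reach is approached as far as the arm can. A call with a gripper value outside its range is refused whole. "claw" is the closure, from 0 (fully open) to 1 (shut), set as the call begins (left out, the last holds). The fingers move at their own pace and stop on an object; "force" is the grip in N (left out, the last holds). Time passes only in rows, so rows that repeat a pose let the fingers close. It gives the time, the measured TCP pose, the force, the opening and the grip force at its end, in the units of the state.
- get_obs(): the state, without advancing time (a new reading comes with each control period).
- camera(name): name is "side" or "top" or "wrist"; returns the picture (420x560x3 uint8, red, green, blue); there is no depth.
- get_calibration(name): a dict with "fx", "fy", "cx", "cy" (pixels), "k1" (the pictures are not rectified: a ray, as slopes to the right and down, at radius r is drawn at 1 + k1 r^2 times it, then the intrinsics apply), "rvec" (rotation vector, rad) and "tvec" (3), from world to camera coordinates, as OpenCV has them; the wrist camera has in their place "tool_from_camera" (4x4, takes a point from camera to tool coordinates, whose origin is the TCP and whose axes are the flange's). Camera axes: x right, y down, z forward; pixel columns grow to the right and rows downward; lengths in m; the calibration is good to about 2 mm. A picture is of the moment at which its call begins: read the wrist's pose just before it. get_calibration takes no time and is no camera call.
- job_done(): hands the job in; it is judged then, once.
The state is a dict: "time": time; "q": joint angles; "qd": joint speeds; "joint_efforts": joint torques, N m; "ee_pos": TCP position; "tcp_rot": TCP orientation; "wrist_force": force on the tool from outside, world axes, zero at the start; "torque": the same for the moment, N m; "opening": finger opening in m; "grasp_force": force on a finger pad.
Only numpy, scipy, OpenCV 4.12 (cv2) and the standard library are available. Lean on these libraries where they do the work, as an engineer would, in place of code of your own. Each camera call takes 0.05 s, during which the arm holds its last target. There are 200 camera calls.

## Working session

There is one attempt and no reset: what is moved stays moved. The work goes in short steps, Python scripts to look and compute and a tool call to move; the robot and the scene stay as the last step left them, time stands still between calls to the robot, and variables do not carry over. Pictures are saved under pics/ and viewed, at most 10 in all, crops included, and the job is handed in when it is done.

Besides the shell and the picture viewer there is one more tool, called after "Call:" as name(argument=value, ...), one argument or row to a line, values as JSON. servo_tool: Moves the arm, as the interface text tells. Its arguments: {"type":"object","properties":{"moves":{"type":"array","items":{"type":"array","items":{"type":"number"}}},"claw":{"type":"number"},"force":{"type":"number"}},"required":["moves"]}

```bash
ls; mkdir -p pics; cat > h.py <<'E'
from workcell import *
import numpy as np, cv2
from scipy.optimize import least_squares
from scipy.spatial.transform import Rotation as R
def snap(n,f,crop=None,s=1):
    im=camera(n)[:,:,::-1]
    cv2.imwrite('pics/full_'+f,im)
    if crop: x0,y0,x1,y1=crop; im=im[y0:y1,x0:x1]
    if s!=1: im=cv2.resize(im,None,fx=s,fy=s,interpolation=cv2.INTER_CUBIC)
    cv2.imwrite('pics/'+f,im)
def ext(n,ob=None):
    c=get_calibration(n)
    if 'rvec' in c:
        Rm=cv2.Rodrigues(np.array(c['rvec'],float))[0]; t=np.array(c['tvec'],float).reshape(3)
    else:
        ob=ob or get_obs(); T=np.eye(4); T[:3,:3]=R.from_euler('xyz',ob['tcp_rot'],degrees=True).as_matrix(); T[:3,3]=ob['ee_pos']
        M=np.linalg.inv(T@np.array(c['tool_from_camera'])); Rm,t=M[:3,:3],M[:3,3]
    return c,Rm,t
def proj(n,P,ob=None):
    c,Rm,t=ext(n,ob); p=np.atleast_2d(P)@Rm.T+t; s=p[:,:2]/p[:,2:]
    s=s*(1+c['k1']*(s**2).sum(1,keepdims=True))
    return s*[c['fx'],c['fy']]+[c['cx'],c['cy']]
def ray(n,uv,ob=None):
    c,Rm,t=ext(n,ob); d=(np.array(uv,float)-[c['cx'],c['cy']])/[c['fx'],c['fy']]; s=d.copy()
    for _ in range(20): s=d/(1+c['k1']*(s@s))
    v=Rm.T@np.r_[s,1]; return -Rm.T@t, v/np.linalg.norm(v)
def onz(n,uv,z,ob=None):
    o,v=ray(n,uv,ob); return o+v*(z-o[2])/v[2]
def tri(*obs):  # each (cam,uv[,ob])
    A=np.zeros((3,3));b=np.zeros(3)
    for q in obs:
        o,v=ray(*q); M=np.eye(3)-np.outer(v,v); A+=M;b+=M@o
    return np.linalg.solve(A,b)
E
python3 -c "
from h import *
print(get_obs())
for n in('side','top'): 
    snap(n,n+'0.png',None,1.4); c,Rm,t=ext(n); print(n,-Rm.T@t,c['fx'],c['k1'],Rm[2])
"
```

```text
pics
{'time': 0.0, 'q': array([-6.52595746e+01,  5.01069692e+00,  1.00327306e+01,  9.50981349e+01,
       -1.22380289e-03,  9.00008169e+01]), 'qd': array([-0.0554836 ,  0.13546434, -0.01684555,  0.00680508,  0.0201378 ,
        0.02580264]), 'joint_efforts': array([-8.12105627e-04, -5.20385206e+01,  4.64808726e+01,  1.58429181e-02,
       -7.92210926e-05, -3.80082986e-05]), 'ee_pos': array([ 0.23007772, -0.49931114,  0.23057149]), 'tcp_rot': array([-1.79923899e+02,  1.22488677e-03,  2.47396102e+01]), 'wrist_force': array([-0.42072524, -0.03524704, -0.5068673 ]), 'torque': array([-0.02626568,  0.02698653,  0.05110091]), 'grasp_force': 0.0, 'opening': 0.08538769251618329}
side [ 0.43798309 -1.06365657  0.76354445] 443.7852647263681 -0.0902770353957916 [ 0.0809683   0.89181125 -0.44510316]
top [0.29860875 0.19453906 1.46019097] 546.8428764324192 -0.1687650833182239 [ 0.17528018 -0.02588019 -0.98417837]
```

View pics/side0.png

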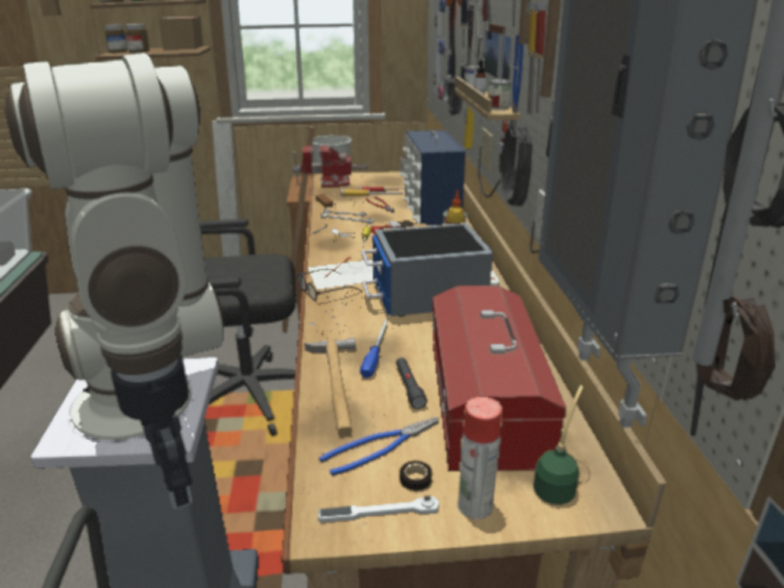

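View pics/top0.png

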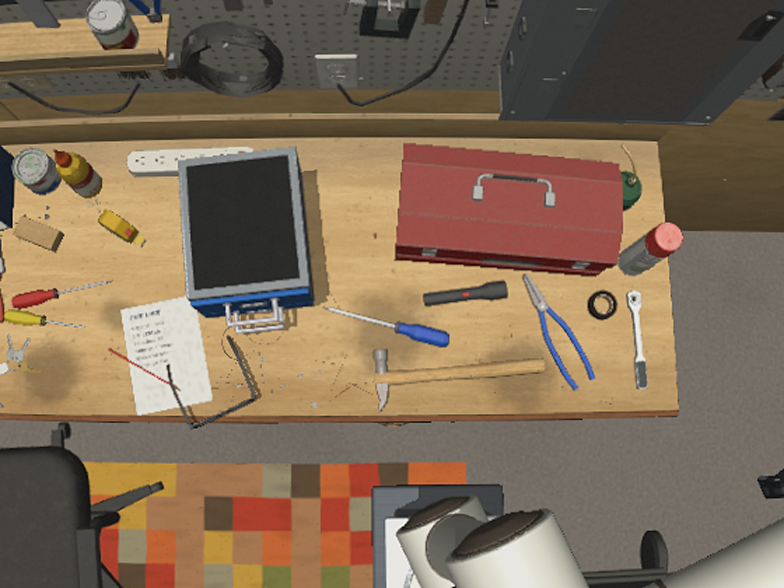

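The side view shows the unit behind the toolbox (pulls near 370,265–295 in the 1.4x picture). The top view has the unit's top corners near (180,156), (297,149), (308,291) and (189,299), the upper pull near (255,305), and the glasses in front at (215,390). I'll take enlarged crops to read these more closely.

```bash
python3 -c "
from h import *
a=cv2.imread('pics/full_top0.png')[95:305,80:260]; b=cv2.imread('pics/full_side0.png')[150:235,210:360]
a=cv2.resize(a,(450,525),interpolation=cv2.INTER_CUBIC); b=cv2.resize(b,None,fx=2.2,fy=2.2,interpolation=cv2.INTER_CUBIC)
o=np.zeros((525,450+b.shape[1],3),np.uint8); o[:,:450]=a; o[:b.shape[0],450:]=b; cv2.imwrite('pics/c1.png',o); print(o.shape)
"
```

```text
(525, 780, 3)
```

View pics/c1.png

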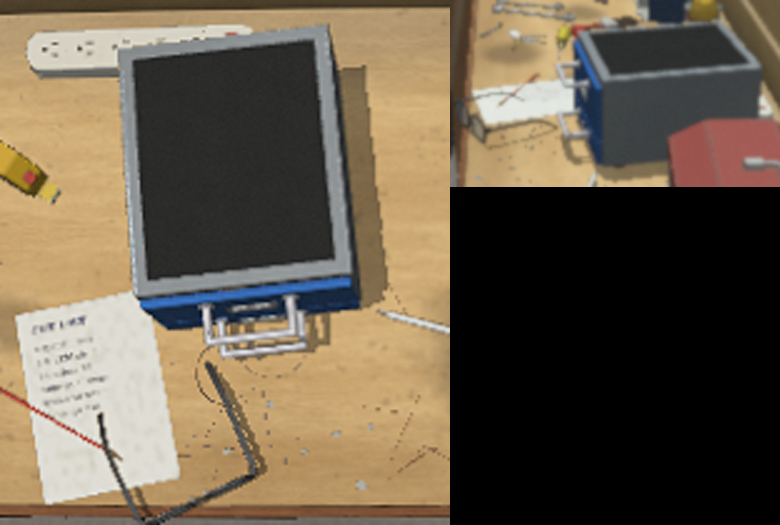

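```bash
cat > m1.py <<'E'
from h import *
T=lambda u,v:np.array([80+u/2.5,95+v/2.5]); S=lambda u,v:np.array([210+(u-450)/2.2,150+v/2.2])
top=dict(BL=T(119,50),BR=T(328,26),FR=T(354,274),FL=T(136,297)); side=dict(BL=S(722,22),BR=S(760,68),FR=S(602,76),FL=S(574,31))
loc=dict(BL=(.258,.1075),BR=(.258,-.1075),FR=(0,-.1075),FL=(0,.1075))
for k in top: print(k,onz('top',top[k],.162),tri(('top',top[k]),('side',side[k])))
def world(p,L):
    L=np.atleast_2d(L);c,s=np.cos(p[2]),np.sin(p[2]); return np.c_[p[0]+c*L[:,0]-s*L[:,1],p[1]+s*L[:,0]+c*L[:,1],L[:,2]]
def f(p): 
    W=world(p,[(*loc[k],p[3]) for k in top]); return np.r_[(proj('top',W)-[top[k] for k in top]).ravel(),.5*(proj('side',W)-[side[k] for k in top]).ravel()]
s=least_squares(f,[.55,.3,0,.16]); print('edge x,y,yaw,z',s.x,np.degrees(s.x[2]),np.round(s.fun,1))
hb=[onz('top',T(*q),.128) for q in((207,342),(303,331))]; print('handle ends',hb,'mid',np.mean(hb,0)); 
E
python3 m1.py
```

```text
BL [0.79030044 0.52966706 0.162     ] [0.79297706 0.53035127 0.15936646]
BR [0.81326073 0.31788509 0.162     ] [0.812561   0.31799053 0.16143855]
FR [0.55814977 0.2886643  0.162     ] [0.55803791 0.2880378  0.17090657]
FL [0.53652891 0.50080698 0.162     ] [0.53342901 0.4999956  0.16485022]
edge x,y,yaw,z [0.54621292 0.39515548 0.10942949 0.16264713] 6.269848180627723 [-0.2 -0.3  0.5 -0.5  0.1  0.  -0.6  0.8 -0.4 -0.3  0.4 -0.1 -0.3  1.2
  0.5  0.1]
handle ends [array([0.49725865, 0.43612256, 0.128     ]), array([0.50788083, 0.34105026, 0.128     ])] mid [0.50256974 0.38858641 0.128     ]
```

Unit front edge is at (0.546, 0.395), yaw 0.109 rad, and the top measures 0.1626 high. The upper pull's middle is near (0.502, 0.389). I'll move to hover above the pull.

Units first: shifts go in shares of 80 cm and turns go in shares of pi rad. So 78 cm / 80 = 0.975, 76 cm / 80 = 0.95, 1.248 rad / 3.1416 = 0.3973.

Call:
servo_tool(
  moves=[
    [0.015, 0.05, 0.0063, 0.0223],
    [0.03, 0.1, 0.0125, 0.0446],
    [0.045, 0.15, 0.0188, 0.0668],
    [0.06, 0.2, 0.025, 0.0891],
    [0.075, 0.25, 0.0313, 0.1114],
    [0.09, 0.3, 0.0375, 0.1337],
    [0.105, 0.35, 0.0375, 0.156],
    [0.12, 0.4, 0.0375, 0.1783],
    [0.135, 0.45, 0.0375, 0.2005],
    [0.15, 0.5, 0.0375, 0.2228],
    [0.165, 0.55, 0.0375, 0.2451],
    [0.18, 0.6, 0.0375, 0.2674],
    [0.195, 0.65, 0.0375, 0.2897],
    [0.21, 0.7, 0.0375, 0.3119],
    [0.225, 0.75, 0.0375, 0.3342],
    [0.24, 0.8, 0.0375, 0.3565],
    [0.255, 0.85, 0.0375, 0.3788],
    [0.27, 0.9, 0.0375, 0.3973],
    [0.285, 0.95, 0.0375, 0.3973],
    [0.2925, 0.975, 0.0375, 0.3973],
  ],
  claw=0.72,
  force=60,
)

```text
time: 1.77
ee_pos: [0.4644, 0.2841, 0.26]
tcp_rot: [-179.9, 0.0, 96.4]
wrist_force: [0.5, 0.2, -0.2]
opening: 0.0237
grasp_force: 0.0
```

```bash
python3 -c "
from h import *
o=get_obs(); print(o['time'],o['q'],o['ee_pos'],o['tcp_rot'],o['opening'])
snap('wrist','w1.png')
"
```

```text
1.7667 [3.14412328e+01 5.01620514e+00 1.33346269e+01 9.83783917e+01
 2.59858462e-02 1.15064316e+02] [0.46440334 0.28408344 0.25996854] [-1.79934669e+02  1.86653757e-03  9.63769048e+01] 0.023716915107922985
```

View pics/w1.png

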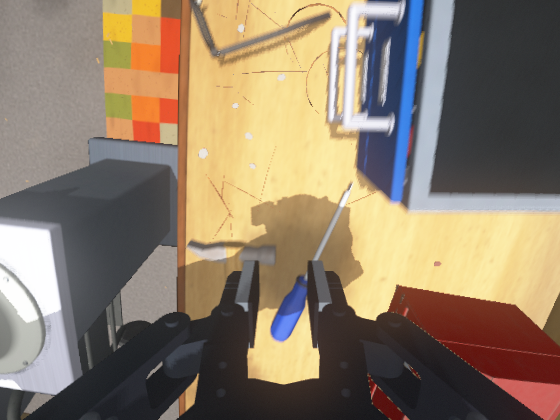

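The wrist picture shows the upper bar running from (357,8) to (352,123), and the unit's front right top corner at (408,209).

```bash
python3 -c "
from h import *
T=lambda u,v:np.array([80+u/2.5,95+v/2.5])
for w,t in(((357,8),T(207,342)),((352,123),T(303,331)),((408,209),T(354,274))):
    print(tri(('wrist',w),('top',t)),onz('wrist',w,.128),onz('wrist',w,.162))
" | tee t1.txt
```

```text
[0.48984199 0.42405427 0.19136282] [0.50279244 0.43978129 0.128     ] [0.49693585 0.43103984 0.162     ]
[0.52382762 0.35057387 0.05603466] [0.51334945 0.3556274  0.128     ] [0.50618383 0.35732072 0.162     ]
[0.56438092 0.29187757 0.14791771] [0.57679835 0.28785753 0.128     ] [0.5617653  0.29795407 0.162     ]
```

To row units: 4 cm / 80 = 0.05, -3 cm / 80 = -0.0375.

Call:
servo_tool(
  moves=[
    [0.0188, 0.0188, -0.0125, 0],
    [0.0375, 0.0375, -0.025, 0],
    [0.05, 0.05, -0.0375, 0],
    [0.05, 0.05, -0.0375, 0],
    [0.05, 0.05, -0.0375, 0],
    [0.05, 0.05, -0.0375, 0],
  ],
)

```text
time: 2.32
ee_pos: [0.5038, 0.32, 0.2316]
tcp_rot: [-180.0, 0.0, 96.2]
wrist_force: [-0.7, 0.1, 1.0]
opening: 0.0239
grasp_force: 0.0
```

```bash
python3 -c "
from h import *
o=get_obs(); print(o['time'],o['qd'].round(2),o['ee_pos'],o['tcp_rot'],o['opening'])
snap('wrist','w2.png',(120,0,520,300),2)
"
```

```text
2.3167 [-0.16 -1.13  0.27 -0.11 -0.    0.06] [0.50378048 0.3200089  0.23162108] [-1.79979220e+02  1.20736853e-02  9.62389497e+01] 0.023883800976465232
```

View pics/w2.png

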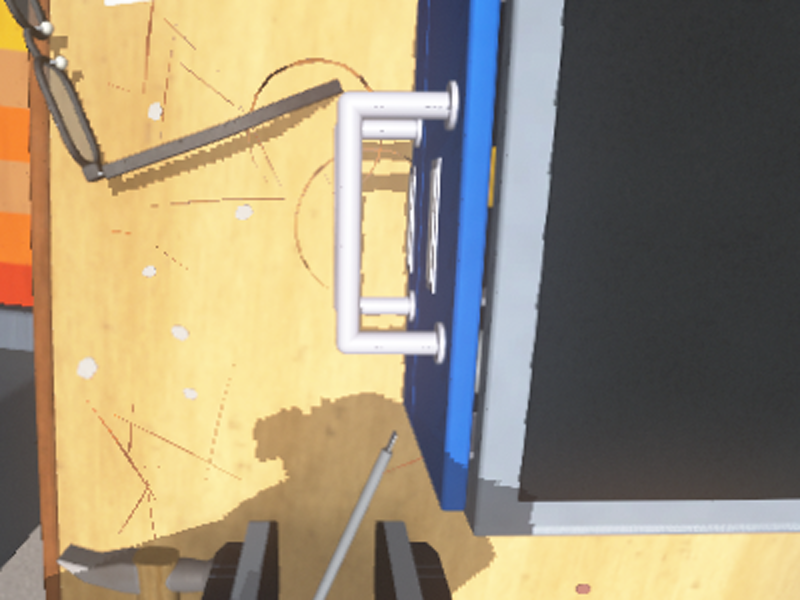

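The pull's bar centreline runs from (294.5,52) to (293.5,171) in full pixels, and the unit's front right corner is at (356.5,267). The fingers are at the bottom.

```bash
python3 -c "
from h import *
o=get_obs()
a,b=np.array([.50377,.3200,.2316]),0
T=lambda u,v:np.array([80+u/2.5,95+v/2.5])
for w,w1,t in(((294.5,52.5),(357,12),T(207,342)),((293.5,171),(353,123),T(303,331)),((356.5,267),(408,209),T(354,274))):
    o1=dict(o,ee_pos=np.array([.46440,.28408,.25997]),tcp_rot=[-179.93,0,96.38])
    print(tri(('wrist',w,o),('wrist',w1,o1)),tri(('wrist',w,o),('wrist',w1,o1),('top',t)),onz('wrist',w,.128,o),onz('wrist',w,.162,o),onz('top',t,.128))
print(o['time'],o['ee_pos'])
e=np.array([.5462,.3952]);c,s=np.cos(.1094),np.sin(.1094);print(proj('wrist',[[e[0]-.0445*c,e[1]-.0445*s,.128],[e[0]+.1075*s,e[1]-.1075*c,.162]]))
"
```

```text
[0.499156   0.43062722 0.14821742] [0.49848765 0.43279688 0.13967762] [0.49916601 0.43360859 0.128     ] [0.49851079 0.42941346 0.162     ] [0.49725865 0.43612256 0.128     ]
[0.50733984 0.35542062 0.15620521] [0.51230008 0.34737611 0.11230991] [0.50839399 0.34989439 0.128     ] [0.50647016 0.35720778 0.162     ] [0.50788083 0.34105026 0.128     ]
[0.55561557 0.29962343 0.17787207] [0.56125337 0.29107822 0.15943347] [0.57216158 0.27268743 0.128     ] [0.56147138 0.29061477 0.162     ] [0.56494722 0.29112947 0.128     ]
2.3667 [0.50386725 0.31994259 0.2321466 ]
[[291.31323188 116.26077394]
 [351.26761068 269.25662875]]
```

To row units: -12 cm / 80 = -0.15, -10 cm / 80 = -0.125.

Call:
servo_tool(
  moves=[
    [-0.0013, 0.0438, 0, 0],
    [-0.0013, 0.0875, -0.0125, 0],
    [-0.0013, 0.0875, -0.05, 0],
    [-0.0013, 0.0875, -0.0875, 0],
    [-0.0013, 0.0875, -0.125, 0],
    [-0.0013, 0.0875, -0.15, 0],
    [-0.0013, 0.0875, -0.15, 0],
    [-0.0013, 0.0875, -0.15, 0],
  ],
)

```text
time: 3.03
ee_pos: [0.5028, 0.3898, 0.1119]
tcp_rot: [-180.0, 0.0, 96.2]
wrist_force: [0.5, -0.3, 1.0]
opening: 0.024
grasp_force: 0.0
```

Call:
servo_tool(
  moves=[
    [0, 0, 0, 0],
    [0, 0, 0, 0],
    [0, 0, 0, 0],
    [0, 0, 0, 0],
  ],
  claw=1,
  force=50,
)

```text
time: 3.37
ee_pos: [0.504, 0.3908, 0.1142]
tcp_rot: [179.8, -0.1, 96.2]
wrist_force: [-1.1, -1.9, 8.3]
opening: 0.0068
grasp_force: 49.1
```

To row units: -16 cm / 80 = -0.2, -1.5 cm / 80 = -0.0188.

Call:
servo_tool(
  moves=[
    [-0.0063, -0.0006, 0, 0],
    [-0.0188, -0.002, 0, 0],
    [-0.0375, -0.0041, 0, 0],
    [-0.0563, -0.0063, 0, 0],
    [-0.075, -0.0083, 0, 0],
    [-0.0938, -0.0103, 0, 0],
    [-0.1125, -0.0124, 0, 0],
    [-0.1313, -0.0144, 0, 0],
    [-0.15, -0.0165, 0, 0],
    [-0.1663, -0.0183, 0, 0],
    [-0.18, -0.0198, 0, 0],
    [-0.19, -0.0209, 0, 0],
    [-0.1963, -0.0216, 0, 0],
    [-0.2, -0.022, 0, 0],
    [-0.2, -0.022, 0, 0],
    [-0.2, -0.022, 0, 0],
  ],
)

```text
time: 4.7
ee_pos: [0.345, 0.3735, 0.1141]
tcp_rot: [179.7, -0.1, 96.2]
wrist_force: [5.4, -3.0, 5.9]
opening: 0.0068
grasp_force: 50.0
```

To row units: -0.4 cm / 80 = -0.005, -0.2 cm / 80 = -0.0025.

Call:
servo_tool(
  moves=[
    [-0.0025, -0.0003, 0, 0],
    [-0.005, -0.0005, 0, 0],
    [-0.005, -0.0005, 0, 0],
    [-0.005, -0.0005, 0, 0],
  ],
)

```text
time: 5.03
ee_pos: [0.3449, 0.3735, 0.1142]
tcp_rot: [179.2, -0.1, 96.1]
wrist_force: [27.7, -1.4, -2.8]
opening: 0.0069
grasp_force: 49.6
```

```bash
python3 -c "
from h import *
snap('top','t2.png',(70,90,270,300),2.8); print(get_obs()['wrist_force'],get_obs()['ee_pos'])
"
```

```text
[28.323384   -1.44695041 -1.67359324] [0.34485566 0.37345264 0.11420104]
```

View pics/t2.png

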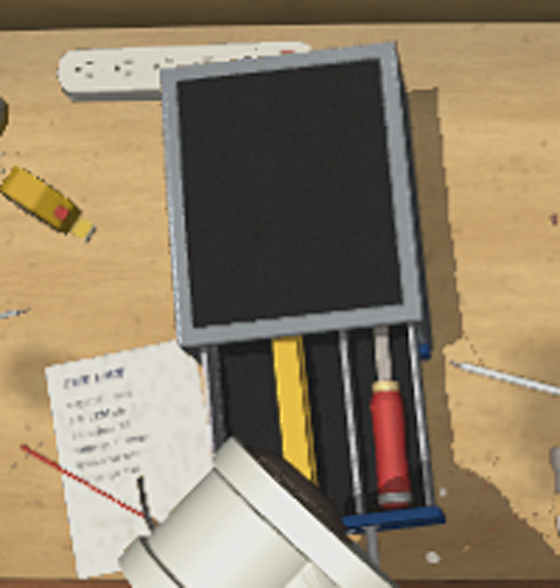

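The drawer is at its stop: the force rose to 28 N with no further travel. The yellow level runs from about (288,337) to (305,485) in the crop, and the chisel is still in its bay. I'll release the pull and rise beside the drawer for a close look.

To row units: 15 cm / 80 = 0.1875, 14 cm / 80 = 0.175.

Call:
servo_tool(
  moves=[
    [0.0025, 0.0003, 0, 0],
    [0.005, 0.0005, 0, 0],
    [0.005, 0.0005, 0, 0],
    [0.005, 0.0005, 0.0125, 0],
    [0.005, 0.0005, 0.0438, 0],
    [0.005, 0.0005, 0.0813, 0],
    [0.005, 0.0005, 0.1188, 0],
    [0.025, -0.025, 0.15, 0],
    [0.05, -0.05, 0.175, 0],
    [0.0813, -0.075, 0.1875, 0],
    [0.1125, -0.0875, 0.1875, 0],
    [0.1125, -0.0875, 0.1875, 0],
    [0.1125, -0.0875, 0.1875, 0],
    [0.1125, -0.0875, 0.1875, 0],
  ],
  claw=0.72,
)

```text
time: 6.25
ee_pos: [0.4287, 0.3026, 0.2616]
tcp_rot: [-180.0, -0.0, 96.2]
wrist_force: [-0.1, -0.2, -0.6]
opening: 0.0237
grasp_force: 0.0
```

```bash
python3 -c "
from h import *
o=get_obs(); print(o['time'],o['ee_pos'],o['tcp_rot'],o['wrist_force'])
snap('wrist','w3.png',(100,0,500,300),2)
import json; json.dump([list(o['ee_pos']),list(o['tcp_rot'])],open('p3.json','w'))
"
```

```text
6.25 [0.428695   0.30258658 0.26161646] [-1.79973215e+02 -9.38919904e-03  9.62366325e+01] [-0.06485512 -0.18933139 -0.61142986]
```

View pics/w3.png

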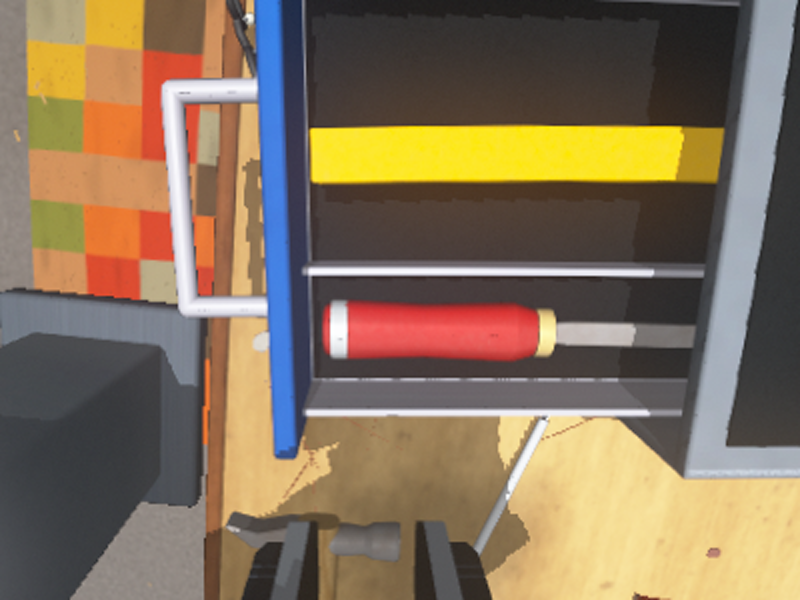

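The level's top shows its front end at crop x≈311 (rows 128–184), with the rear disappearing under the unit's top at x≈720. Its front end is just inside the drawer front.

```bash
python3 -c "
from h import *
import json; p,r=json.load(open('p3.json')); o=dict(ee_pos=np.array(p),tcp_rot=r)
W=lambda u,v:(100+u/2,v/2); T=lambda u,v:(70+u/2.8,90+v/2.8)
for z in(.112,.09):
  print(z); 
  for q in((311,128),(312,183),(722,128),(718,183)): print('w',q,onz('wrist',W(*q),z,o)[:2])
  for q in((273,338),(302,336),(289,455),(317,487)): print('t',q,onz('top',T(*q),z)[:2])
for q in((686,475),(760,0)): print('plate',onz('wrist',W(*q),.162,o)[:2])
print('front top inner',[onz('wrist',W(*q),.148,o)[:2] for q in((303,20),(305,250))], 'handle',[onz('wrist',W(*q),.128,o)[:2] for q in((176,95),(188,300))])
"
```

```text
0.112
w (311, 128) [0.39352121 0.40951735]
w (312, 183) [0.39581693 0.38774494]
w (722, 128) [0.56562462 0.43058596]
w (718, 183) [0.56959712 0.40857958]
t (273, 338) [0.55317294 0.42850991]
t (302, 336) [0.55486887 0.4023288 ]
t (289, 455) [0.4476423 0.4117324]
t (317, 487) [0.4191879  0.38631905]
0.09
w (311, 128) [0.39157997 0.41130251]
w (312, 183) [0.39404819 0.38789411]
w (722, 128) [0.57661533 0.43395422]
w (718, 183) [0.58088633 0.41029427]
t (273, 338) [0.55732696 0.43232788]
t (302, 336) [0.55905057 0.40571955]
t (289, 455) [0.45007425 0.41527659]
t (317, 487) [0.42115553 0.38944855]
plate [0.56205825 0.29206608]
plate [0.54387601 0.46476809]
front top inner [array([0.39078762, 0.44193865]), array([0.39811745, 0.36280777])] handle [array([0.34139857, 0.41511093]), array([0.34860528, 0.33519598])]
```

Level: front end is at about (0.394, 0.398), yaw 0.122 rad, and the 22 mm apparent width confirms its top at z = 0.112. I'll grip it about 45 mm behind its front end, loosely at first so that it can pivot between the pads. Turning and descending over it now.

To row units: 10 cm / 80 = 0.125, 9 cm / 80 = 0.1125, 0.122 rad / 3.1416 = 0.0388.

Call:
servo_tool(
  moves=[
    [0.0013, 0.0125, 0, 0.0388],
    [0.0025, 0.025, 0, 0.0777],
    [0.0038, 0.0438, 0, 0.1165],
    [0.005, 0.0625, 0, 0.1553],
    [0.0075, 0.0875, 0, 0.1942],
    [0.01, 0.1125, 0, 0.233],
    [0.0125, 0.125, 0, 0.2718],
    [0.0125, 0.125, 0, 0.3107],
    [0.0125, 0.125, 0, 0.3495],
    [0.0125, 0.125, 0, 0.3883],
    [0.0125, 0.125, 0, 0.4272],
    [0.0125, 0.125, 0, 0.466],
    [0.0125, 0.125, 0, 0.5042],
    [0.0125, 0.125, -0.0375, 0.5042],
    [0.0125, 0.125, -0.075, 0.5042],
    [0.0125, 0.125, -0.1, 0.5042],
    [0.0125, 0.125, -0.1, 0.5042],
    [0.0125, 0.125, -0.1, 0.5042],
  ],
  claw=0.41,
  force=20,
)

```text
time: 7.8
ee_pos: [0.4378, 0.4026, 0.1811]
tcp_rot: [-179.9, -0.1, -172.9]
wrist_force: [0.5, 0.5, 0.2]
opening: 0.0504
grasp_force: 0.0
```

```bash
python3 -c "
from h import *
o=get_obs(); print(o['time'],o['q'].round(1),o['ee_pos'],o['tcp_rot'],o['wrist_force'])
snap('wrist','w4.png')
"
```

```text
7.8 [42.6 10.5 10.7 90.3  0.  35.5] [0.43783588 0.40259549 0.18111421] [-1.79941851e+02 -9.18071363e-02 -1.72920060e+02] [0.50358182 0.4901939  0.20516815]
```

View pics/w4.png

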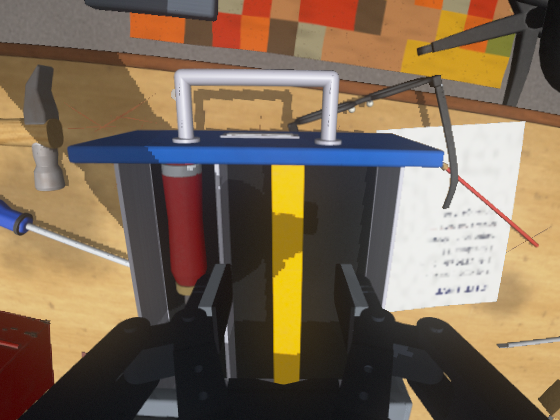

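The level sits midway between the fingers (287 against 284 px), with the chisel to the left. I'll narrow the opening a little to clear the divider, then go down.

To row units: -9.9 cm / 80 = -0.1238, -9.5 cm / 80 = -0.1188.

Call:
servo_tool(
  moves=[
    [0, 0, -0.0125, 0],
    [0, 0, -0.0375, 0],
    [0, 0, -0.0625, 0],
    [0, 0, -0.0875, 0],
    [0, 0, -0.1063, 0],
    [0, 0, -0.1188, 0],
    [0, 0, -0.1238, 0],
    [0, 0, -0.1238, 0],
    [0, 0, -0.1238, 0],
  ],
  claw=0.53,
)

```text
time: 8.6
ee_pos: [0.4395, 0.4029, 0.0834]
tcp_rot: [180.0, 0.1, -173.0]
wrist_force: [0.7, -0.5, 0.2]
opening: 0.0403
grasp_force: 0.0
```

Call:
servo_tool(
  moves=[
    [0, 0, 0, 0],
    [0, 0, 0, 0],
    [0, 0, 0, 0],
    [0, 0, 0, 0],
  ],
  claw=0.742,
)

```text
time: 8.93
ee_pos: [0.4396, 0.4033, 0.0836]
tcp_rot: [179.9, 0.1, -173.0]
wrist_force: [0.2, 2.6, 6.6]
opening: 0.0221
grasp_force: 4.3
```

Grip force is 4.3 N at this closure, so the level can pivot. I'll lift in small steps along the arc.

To row units: 1.6 cm / 80 = 0.02, 1.2 cm / 80 = 0.015.

Call:
servo_tool(
  moves=[
    [0.0006, 0, 0.0038, 0],
    [0.0013, 0.0001, 0.0075, 0],
    [0.0019, 0.0003, 0.0113, 0],
    [0.0025, 0.0003, 0.015, 0],
    [0.0034, 0.0004, 0.02, 0],
    [0.0034, 0.0004, 0.02, 0],
  ],
  claw=0.743,
)

```text
time: 9.43
ee_pos: [0.4422, 0.4029, 0.0991]
tcp_rot: [180.0, 0.0, -173.0]
wrist_force: [-0.4, 0.4, -1.2]
opening: 0.0217
grasp_force: 2.0
```

```bash
python3 -c "
from h import *
for i in range(3):
  camera('side'); o=get_obs(); print(o['ee_pos'],o['wrist_force'],o['torque'],o['grasp_force'],o['opening'])
im=camera('side'); cv2.imwrite('pics/s5.png',im[:,:,::-1]); cv2.imwrite('pics/full_w5.png',camera('wrist')[:,:,::-1])
t=camera('top')[:,:,::-1]; cv2.imwrite('pics/t5.png',t)
"
```

```text
[0.44202732 0.40283065 0.09872812] [-0.69421349 -0.32715022 -2.1450157 ] [0.03223762 0.02023692 0.02003422] 2.2236213460564613 0.02185673590396813
[0.44193825 0.40278032 0.0984466 ] [-0.15820576  1.27264598 -1.44191505] [ 0.07894556 -0.02174309  0.02129841] 2.3941735178232193 0.022200726388672307
[0.44186805 0.40274514 0.09820983] [-0.37082127  0.36474095 -2.17145027] [ 0.00667098 -0.01897329  0.01084217] 2.482246309518814 0.0221296702258004
```

```bash
cat > tilt.py <<'E'
from h import *
def tilt(d=.045,h=.035,save=None):
    o=get_obs(); im=camera('wrist'); 
    if save: cv2.imwrite(save,im[:,:,::-1])
    hsv=cv2.cvtColor(im,cv2.COLOR_RGB2HSV); m=((hsv[...,0]>20)&(hsv[...,0]<34)&(hsv[...,1]>170)&(hsv[...,2]>60)).astype(np.uint8)
    m[:,:220]=0; m[:,360:]=0
    n,l,st,c=cv2.connectedComponentsWithStats(m); i=1+np.argmax(st[1:,4]); x,y,w,hh,a=st[i]
    k=lambda r:(np.flatnonzero(l[r]==i)[[0,-1]]).tolist()
    gp=np.array(o['ee_pos'])+[0,0,.019]; yaw=np.radians(o['tcp_rot'][2])+np.pi; A=np.array([np.cos(yaw),np.sin(yaw),0]); Z=np.array([0,0,1.]); Y=np.cross(Z,A)
    print('yellow bbox',x,y,w,hh,'rows',[(r,k(r)) for r in(y+3,y+15,y+40,y+80) if r<y+hh])
    for ph in(0,5,10,15,20,25,30):
        t=np.radians(ph);u=-A*np.cos(t)+Z*np.sin(t);nn=A*np.sin(t)+Z*np.cos(t)
        P=[gp+d*u+q*nn+s*Y*.011 for q in(.046-h,-h) for s in(-1,1)]
        print(ph,proj('wrist',P,o).round(0).astype(int).tolist())
    print(o['time'],o['ee_pos'].round(4),o['wrist_force'].round(1),o['grasp_force'],o['opening'])
if __name__=='__main__': import sys; tilt(save=sys.argv[1] if len(sys.argv)>1 else None)
E
python3 tilt.py pics/w6.png
```

```text
yellow bbox 253 205 60 180 rows [(np.int32(208), [261, 305]), (np.int32(220), [253, 312]), (np.int32(245), [254, 311]), (np.int32(285), [256, 310])]
0 [[256, 212], [315, 212], [263, 181], [307, 181]]
5 [[255, 218], [316, 218], [262, 177], [308, 177]]
10 [[254, 226], [317, 226], [262, 174], [308, 174]]
15 [[253, 235], [318, 235], [261, 172], [309, 172]]
20 [[253, 245], [319, 245], [260, 170], [310, 170]]
25 [[252, 256], [320, 256], [259, 170], [311, 170]]
30 [[251, 268], [320, 268], [259, 170], [312, 170]]
9.7333 [0.4419 0.4027 0.0981] [-0.1 -0.  -2.9] 2.5192690640687943 0.022000074234366656
```

```bash
python3 -c "
import cv2,numpy as np
a=cv2.imread('pics/w6.png')[90:390,150:410]; b=cv2.imread('pics/t5.png')[190:300,110:260]; s=cv2.imread('pics/s5.png')[140:230,190:330]
o=np.zeros((600,800,3),np.uint8); o[:,:520]=cv2.resize(a,(520,600)); o[:205,520:]=cv2.resize(b,(280,205)); o[210:390,520:]=cv2.resize(s,(280,180),interpolation=cv2.INTER_CUBIC); cv2.imwrite('pics/c6.png',o)"
```

```text
(no output)
```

View pics/c6.png

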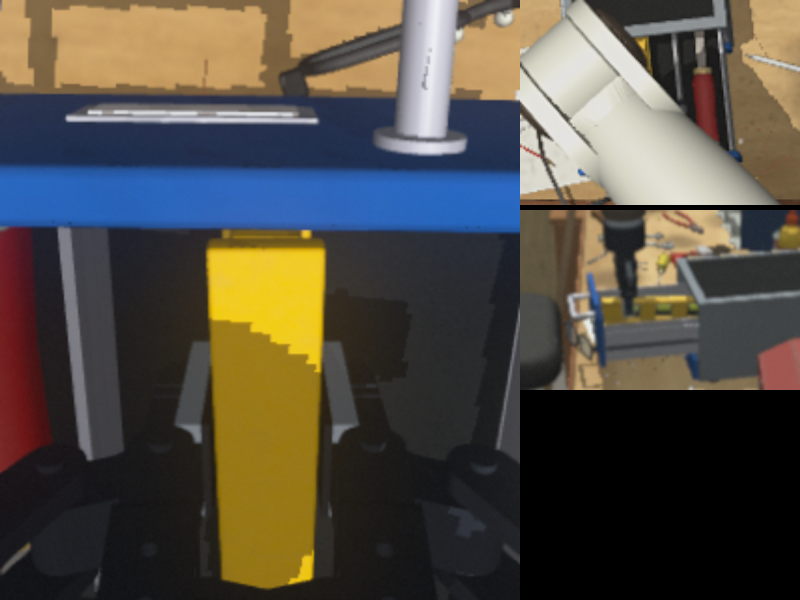

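```bash
cat > st.py <<'E'
from h import *
def run(d=.045,h=.035,img=None,cam='side'):
    o=get_obs(); im=camera(cam) if img is None else cv2.imread(img)[:,:,::-1].copy()
    hsv=cv2.cvtColor(im,cv2.COLOR_RGB2HSV); m=((hsv[...,0]>18)&(hsv[...,0]<34)&(hsv[...,1]>150)&(hsv[...,2]>50))
    gp=np.array(o['ee_pos'])+[0,0,.019]; yaw=np.radians(o['tcp_rot'][2])+np.pi; A=np.array([np.cos(yaw),np.sin(yaw),0]); Z=np.array([0,0,1.]); Y=np.cross(Z,A)
    def line(ph,s,q):
        t=np.radians(ph);u=-A*np.cos(t)+Z*np.sin(t);nn=A*np.sin(t)+Z*np.cos(t)
        return proj(cam,[gp+(d-a)*u+(q-h)*nn+s*Y*.011 for a in(0,.04,.08,.12,.16,.2,.225)])
    L=line(0,1,.046); c0,c1=int(L[:,0].min())-8,int(L[:,0].max())+8; r0,r1=int(L[:,1].min())-40,int(L[:,1].max())+50
    m[:r0]=0;m[r1:]=0
    for c in range(c0,c1,4):
        r=np.flatnonzero(m[:,c]); print((c,r[0],r[-1],len(r)) if len(r) else (c,),end=' ')
    print()
    for ph in(0,5,10,15,20,25,30,35): print(ph,'top',line(ph,1,.046).round(0).astype(int).tolist(),'bot',line(ph,-1,0)[[0,2,4,6]].round(0).astype(int).tolist())
    print(o['time'],o['ee_pos'].round(4),o['wrist_force'].round(1),round(o['grasp_force'],1),round(o['opening'],4))
if __name__=='__main__': run()
E
python3 st.py
```

```text
(222,) (226,) (230,) (234, np.int64(185), np.int64(195), 11) (238, np.int64(185), np.int64(194), 10) (242,) (246,) (250, np.int64(185), np.int64(193), 4) (254, np.int64(138), np.int64(193), 10) (258, np.int64(138), np.int64(186), 4) (262, np.int64(163), np.int64(186), 7) (266, np.int64(185), np.int64(192), 5) (270, np.int64(184), np.int64(192), 9) (274, np.int64(184), np.int64(185), 2) (278,) (282,) (286,) (290,) (294,) (298,) 
0 top [[231, 184], [242, 183], [253, 182], [264, 181], [274, 180], [285, 179], [292, 179]] bot [[232, 198], [254, 196], [276, 194], [293, 192]]
5 top [[231, 183], [242, 183], [253, 183], [264, 183], [274, 183], [285, 183], [292, 183]] bot [[231, 197], [253, 197], [275, 197], [292, 196]]
10 top [[231, 182], [242, 183], [253, 184], [264, 184], [274, 185], [285, 186], [291, 187]] bot [[230, 196], [252, 198], [274, 199], [290, 200]]
15 top [[232, 181], [243, 183], [253, 184], [264, 186], [274, 188], [284, 189], [291, 190]] bot [[230, 195], [251, 198], [272, 201], [289, 204]]
20 top [[232, 180], [243, 183], [253, 185], [263, 188], [274, 190], [283, 193], [290, 194]] bot [[229, 194], [250, 199], [271, 204], [287, 207]]
25 top [[233, 179], [243, 183], [253, 186], [263, 189], [273, 193], [282, 196], [288, 198]] bot [[229, 193], [249, 199], [269, 206], [284, 211]]
30 top [[234, 178], [243, 183], [253, 187], [263, 191], [272, 195], [281, 199], [287, 202]] bot [[228, 192], [248, 200], [267, 208], [282, 214]]
35 top [[234, 178], [244, 183], [253, 188], [262, 193], [271, 197], [279, 202], [285, 205]] bot [[228, 190], [247, 200], [265, 210], [279, 217]]
9.7833 [0.4419 0.4027 0.0981] [-0.  -0.1 -2.3] 2.5 0.0222
```

The side picture's top edge is flat (rows 185, 185, 184), which matches a tilt of about 5°. The level is pivoting as planned, so I'll continue along the arc.

To row units: 3 cm / 80 = 0.0375, 2.3 cm / 80 = 0.0288.

Call:
servo_tool(
  moves=[
    [0.0006, 0, 0.005, 0],
    [0.0013, 0.0001, 0.01, 0],
    [0.0019, 0.0003, 0.015, 0],
    [0.0026, 0.0003, 0.0188, 0],
    [0.0035, 0.0004, 0.0238, 0],
    [0.0043, 0.0005, 0.0288, 0],
    [0.005, 0.0005, 0.0338, 0],
    [0.0056, 0.0006, 0.0375, 0],
    [0.0056, 0.0006, 0.0375, 0],
  ],
)

```text
time: 10.58
ee_pos: [0.4468, 0.4035, 0.1293]
tcp_rot: [180.0, 0.1, -173.0]
wrist_force: [0.6, 1.0, 0.3]
opening: 0.0218
grasp_force: 0.0
```

```bash
python3 st.py
```

```text
(223,) (227,) (231,) (235, np.int64(189), np.int64(195), 7) (239, np.int64(189), np.int64(195), 7) (243, np.int64(189), np.int64(189), 1) (247, np.int64(188), np.int64(188), 1) (251, np.int64(188), np.int64(194), 7) (255, np.int64(136), np.int64(193), 10) (259, np.int64(136), np.int64(188), 6) (263, np.int64(163), np.int64(188), 7) (267, np.int64(186), np.int64(192), 7) (271, np.int64(186), np.int64(192), 7) (275, np.int64(186), np.int64(186), 1) (279,) (283,) (287,) (291,) (295,) (299,) 
0 top [[232, 176], [243, 175], [254, 174], [265, 173], [276, 172], [286, 171], [293, 171]] bot [[233, 190], [255, 188], [277, 186], [294, 185]]
5 top [[232, 175], [243, 175], [254, 175], [265, 175], [276, 175], [286, 175], [293, 175]] bot [[232, 189], [254, 189], [276, 189], [293, 189]]
10 top [[232, 174], [243, 175], [254, 176], [265, 176], [276, 177], [286, 178], [293, 179]] bot [[231, 188], [253, 190], [275, 191], [292, 192]]
15 top [[233, 173], [244, 175], [254, 176], [265, 178], [275, 180], [286, 182], [292, 183]] bot [[231, 187], [252, 190], [273, 194], [290, 196]]
20 top [[233, 172], [244, 175], [254, 177], [265, 180], [275, 182], [285, 185], [291, 186]] bot [[230, 186], [251, 191], [272, 196], [288, 200]]
25 top [[234, 171], [244, 175], [254, 178], [264, 181], [274, 185], [284, 188], [290, 190]] bot [[230, 185], [250, 191], [270, 198], [286, 203]]
30 top [[235, 170], [244, 175], [254, 179], [264, 183], [273, 187], [282, 191], [288, 194]] bot [[229, 183], [249, 192], [268, 200], [283, 207]]
35 top [[235, 169], [245, 175], [254, 180], [263, 185], [272, 190], [281, 194], [286, 197]] bot [[229, 182], [248, 192], [266, 202], [280, 210]]
10.5833 [0.4468 0.4035 0.1293] [0.6 1.  0.3] 0.0 0.0218
```

The light grip slipped off and the level dropped back flat in the drawer, apparently undisturbed. I'll go back down and regrip a little harder.

To row units: -4.7 cm / 80 = -0.0588, -0.72 cm / 80 = -0.009.

Call:
servo_tool(
  moves=[
    [0, 0, 0, 0],
    [0, 0, 0, 0],
    [-0.005, -0.0005, -0.0188, 0],
    [-0.009, -0.001, -0.0375, 0],
    [-0.01, -0.001, -0.05, 0],
    [-0.01, -0.001, -0.0588, 0],
    [-0.01, -0.001, -0.0588, 0],
    [-0.01, -0.001, -0.0588, 0],
  ],
  claw=0.53,
)

```text
time: 11.3
ee_pos: [0.4384, 0.4024, 0.0813]
tcp_rot: [-180.0, -0.0, -173.0]
wrist_force: [0.3, 0.9, 0.5]
opening: 0.04
grasp_force: 0.0
```

Call:
servo_tool(
  moves=[
    [0, 0, 0, 0],
    [0, 0, 0, 0],
    [0, 0, 0, 0],
    [0, 0, 0, 0],
    [0, 0, 0, 0],
  ],
  claw=0.748,
)

```text
time: 11.72
ee_pos: [0.4388, 0.4027, 0.0822]
tcp_rot: [180.0, 0.1, -173.0]
wrist_force: [1.2, -0.9, 5.5]
opening: 0.0219
grasp_force: 14.1
```

Call:
servo_tool(
  moves=[
    [0, 0, 0, 0],
    [0, 0, 0, 0],
  ],
)

```text
time: 11.88
ee_pos: [0.4388, 0.4027, 0.0822]
tcp_rot: [180.0, 0.1, -173.0]
wrist_force: [0.4, -1.4, 5.8]
opening: 0.0217
grasp_force: 14.1
```

To row units: 1.6 cm / 80 = 0.02, 1.2 cm / 80 = 0.015.

Call:
servo_tool(
  moves=[
    [0.0006, 0, 0.005, 0],
    [0.0013, 0.0001, 0.01, 0],
    [0.0023, 0.0003, 0.015, 0],
    [0.0034, 0.0004, 0.02, 0],
    [0.0034, 0.0004, 0.02, 0],
    [0.0034, 0.0004, 0.02, 0],
  ],
  claw=0.746,
)

```text
time: 12.38
ee_pos: [0.4413, 0.4029, 0.0976]
tcp_rot: [180.0, 0.0, -173.0]
wrist_force: [0.0, -0.3, -1.8]
opening: 0.0221
grasp_force: 13.0
```

```bash
python3 st.py
```

```text
(222,) (226,) (230,) (234, np.int64(184), np.int64(195), 12) (238, np.int64(185), np.int64(195), 11) (242,) (246,) (250, np.int64(185), np.int64(194), 8) (254, np.int64(138), np.int64(193), 11) (258, np.int64(138), np.int64(193), 4) (262, np.int64(163), np.int64(193), 8) (266, np.int64(184), np.int64(192), 9) (270, np.int64(184), np.int64(192), 9) (274, np.int64(184), np.int64(185), 2) (278,) (282,) (286,) (290,) (294,) (298,) 
0 top [[231, 184], [242, 183], [253, 182], [263, 181], [274, 180], [285, 179], [291, 179]] bot [[232, 198], [254, 196], [275, 194], [293, 193]]
5 top [[231, 183], [242, 183], [253, 183], [264, 183], [274, 183], [285, 183], [291, 183]] bot [[231, 197], [253, 197], [275, 197], [292, 196]]
10 top [[231, 182], [242, 183], [253, 184], [264, 185], [274, 185], [285, 186], [291, 187]] bot [[230, 196], [252, 198], [273, 199], [290, 200]]
15 top [[232, 181], [242, 183], [253, 185], [264, 186], [274, 188], [284, 189], [290, 190]] bot [[230, 195], [251, 198], [272, 202], [289, 204]]
20 top [[232, 180], [243, 183], [253, 185], [263, 188], [273, 190], [283, 193], [289, 194]] bot [[229, 194], [250, 199], [271, 204], [287, 208]]
25 top [[233, 179], [243, 183], [253, 186], [263, 190], [273, 193], [282, 196], [288, 198]] bot [[229, 193], [249, 200], [269, 206], [284, 211]]
30 top [[233, 179], [243, 183], [253, 187], [262, 191], [272, 195], [281, 199], [286, 202]] bot [[228, 192], [248, 200], [267, 208], [282, 214]]
35 top [[234, 178], [244, 183], [253, 188], [262, 193], [270, 198], [279, 202], [284, 205]] bot [[228, 190], [247, 200], [265, 210], [279, 217]]
12.3833 [0.4413 0.4029 0.0976] [ 0.  -0.3 -1.8] 13.0 0.0221
```

The level tilts to about 5° and the grip stays firm at 13 N. Continuing.

To row units: 3 cm / 80 = 0.0375, 2.7 cm / 80 = 0.0338.

Call:
servo_tool(
  moves=[
    [0.0006, 0, 0.005, 0],
    [0.0013, 0.0001, 0.01, 0],
    [0.0019, 0.0003, 0.015, 0],
    [0.0026, 0.0003, 0.0188, 0],
    [0.0035, 0.0004, 0.0238, 0],
    [0.0043, 0.0005, 0.0288, 0],
    [0.005, 0.0005, 0.0338, 0],
    [0.0056, 0.0006, 0.0375, 0],
    [0.0056, 0.0006, 0.0375, 0],
  ],
)

```text
time: 13.18
ee_pos: [0.4459, 0.4035, 0.1282]
tcp_rot: [180.0, 0.0, -173.0]
wrist_force: [-0.9, 0.1, -2.8]
opening: 0.0219
grasp_force: 12.8
```

```bash
python3 st.py
```

```text
(223,) (227,) (231, np.int64(181), np.int64(184), 4) (235, np.int64(175), np.int64(186), 12) (239, np.int64(176), np.int64(187), 12) (243,) (247, np.int64(188), np.int64(188), 1) (251, np.int64(178), np.int64(189), 12) (255, np.int64(136), np.int64(190), 15) (259, np.int64(136), np.int64(191), 7) (263, np.int64(163), np.int64(191), 7) (267, np.int64(180), np.int64(192), 13) (271, np.int64(181), np.int64(192), 12) (275,) (279,) (283,) (287,) (291,) (295,) (299,) 
0 top [[231, 176], [243, 175], [254, 174], [264, 173], [275, 172], [286, 172], [293, 171]] bot [[233, 190], [255, 188], [277, 186], [294, 185]]
5 top [[232, 175], [243, 175], [254, 175], [265, 175], [275, 175], [286, 175], [293, 175]] bot [[232, 189], [254, 189], [276, 189], [293, 189]]
10 top [[232, 174], [243, 175], [254, 176], [265, 177], [275, 178], [286, 178], [292, 179]] bot [[231, 188], [253, 190], [275, 192], [292, 193]]
15 top [[232, 173], [243, 175], [254, 177], [265, 178], [275, 180], [285, 182], [292, 183]] bot [[230, 187], [252, 191], [273, 194], [290, 196]]
20 top [[233, 172], [244, 175], [254, 178], [264, 180], [275, 183], [285, 185], [291, 187]] bot [[230, 186], [251, 191], [272, 196], [288, 200]]
25 top [[234, 171], [244, 175], [254, 178], [264, 182], [274, 185], [283, 188], [289, 190]] bot [[229, 185], [250, 192], [270, 198], [286, 204]]
30 top [[234, 170], [244, 175], [254, 179], [263, 183], [273, 188], [282, 192], [288, 194]] bot [[229, 184], [249, 192], [268, 200], [283, 207]]
35 top [[235, 170], [244, 175], [254, 180], [263, 185], [272, 190], [280, 195], [286, 198]] bot [[229, 182], [248, 193], [266, 202], [280, 210]]
13.1833 [0.4459 0.4035 0.1282] [-0.9  0.1 -2.8] 12.8 0.0219
```

The tilt is now about 15° (rows 175, 178 and 181 along the edge), as planned. Continuing to about 26°.

To row units: 3 cm / 80 = 0.0375, 2.7 cm / 80 = 0.0338.

Call:
servo_tool(
  moves=[
    [0.0009, 0.0001, 0.005, 0],
    [0.0018, 0.0003, 0.01, 0],
    [0.0028, 0.0003, 0.015, 0],
    [0.0043, 0.0005, 0.02, 0],
    [0.0063, 0.0006, 0.0238, 0],
    [0.0081, 0.0009, 0.0288, 0],
    [0.0103, 0.0011, 0.0338, 0],
    [0.0119, 0.0013, 0.0375, 0],
    [0.0119, 0.0013, 0.0375, 0],
  ],
)

```text
time: 13.98
ee_pos: [0.4556, 0.4045, 0.1581]
tcp_rot: [180.0, 0.0, -173.0]
wrist_force: [1.0, -0.2, -2.7]
opening: 0.0217
grasp_force: 12.9
```

```bash
python3 st.py
```

```text
(225,) (229,) (233, np.int64(170), np.int64(176), 7) (237, np.int64(165), np.int64(177), 13) (241, np.int64(168), np.int64(178), 11) (245, np.int64(180), np.int64(180), 1) (249, np.int64(181), np.int64(181), 1) (253, np.int64(171), np.int64(183), 13) (257, np.int64(137), np.int64(184), 9) (261, np.int64(136), np.int64(186), 10) (265, np.int64(176), np.int64(188), 7) (269, np.int64(177), np.int64(189), 13) (273, np.int64(180), np.int64(190), 2) (277, np.int64(189), np.int64(191), 3) (281,) (285,) (289,) (293,) (297,) (301,) 
0 top [[234, 168], [245, 167], [256, 166], [267, 165], [278, 165], [289, 164], [295, 163]] bot [[235, 183], [257, 181], [279, 179], [297, 177]]
5 top [[234, 167], [245, 167], [256, 167], [267, 167], [278, 167], [289, 167], [295, 167]] bot [[234, 182], [257, 181], [278, 181], [296, 181]]
10 top [[234, 166], [245, 167], [256, 168], [267, 169], [278, 170], [289, 171], [295, 171]] bot [[233, 180], [256, 182], [277, 184], [294, 185]]
15 top [[235, 165], [246, 167], [257, 169], [267, 171], [278, 172], [288, 174], [294, 175]] bot [[233, 179], [255, 183], [276, 186], [293, 189]]
20 top [[235, 164], [246, 167], [257, 170], [267, 172], [277, 175], [287, 177], [293, 179]] bot [[232, 178], [254, 183], [274, 189], [290, 193]]
25 top [[236, 163], [246, 167], [256, 170], [266, 174], [276, 177], [286, 181], [292, 183]] bot [[232, 177], [252, 184], [272, 191], [288, 196]]
30 top [[237, 162], [247, 167], [256, 171], [266, 176], [275, 180], [285, 184], [290, 187]] bot [[231, 176], [251, 184], [270, 193], [286, 199]]
35 top [[237, 162], [247, 167], [256, 172], [265, 177], [274, 182], [283, 187], [288, 190]] bot [[231, 174], [250, 185], [268, 195], [283, 202]]
13.9833 [0.4556 0.4045 0.1581] [ 1.  -0.2 -2.7] 12.9 0.0217
```

The tilt is about 26°, and the computed clearances are about 6 mm at the plate edge and 24 mm at the drawer front. I'll tighten the grip, then draw it out forward and up.

Call:
servo_tool(
  moves=[
    [0, 0, 0, 0],
    [0, 0, 0, 0],
    [0, 0, 0, 0],
    [0, 0, 0, 0],
  ],
  claw=1,
  force=60,
)

```text
time: 14.37
ee_pos: [0.4551, 0.4043, 0.1573]
tcp_rot: [180.0, 0.0, -173.0]
wrist_force: [0.5, 0.1, -2.5]
opening: 0.0214
grasp_force: 59.4
```

To row units: -10 cm / 80 = -0.125, -9.7 cm / 80 = -0.1213.

Call:
servo_tool(
  moves=[
    [-0.005, -0.0005, 0.0019, 0],
    [-0.0125, -0.0014, 0.0053, 0],
    [-0.025, -0.0028, 0.0105, 0],
    [-0.0375, -0.0041, 0.0158, 0],
    [-0.05, -0.0055, 0.021, 0],
    [-0.0625, -0.0069, 0.0263, 0],
    [-0.075, -0.0083, 0.0315, 0],
    [-0.0875, -0.0096, 0.0368, 0],
    [-0.1, -0.011, 0.042, 0],
    [-0.1125, -0.0124, 0.0473, 0],
    [-0.1213, -0.0133, 0.0513, 0],
    [-0.125, -0.0138, 0.0525, 0],
    [-0.125, -0.0138, 0.0525, 0],
  ],
)

```text
time: 15.45
ee_pos: [0.3546, 0.3934, 0.1998]
tcp_rot: [180.0, 0.0, -173.0]
wrist_force: [-0.8, -0.4, -2.4]
opening: 0.0209
grasp_force: 59.5
```

```bash
python3 st.py
```

```text
(195,) (199,) (203, np.int64(161), np.int64(167), 7) (207, np.int64(155), np.int64(169), 15) (211, np.int64(158), np.int64(170), 13) (215, np.int64(171), np.int64(172), 2) (219, np.int64(172), np.int64(173), 2) (223, np.int64(163), np.int64(174), 10) (227, np.int64(164), np.int64(175), 12) (231, np.int64(165), np.int64(177), 3) (235, np.int64(166), np.int64(167), 2) (239, np.int64(169), np.int64(180), 12) (243, np.int64(170), np.int64(181), 7) (247, np.int64(137), np.int64(182), 4) (251, np.int64(136), np.int64(184), 14) (255, np.int64(137), np.int64(185), 14) (259, np.int64(136), np.int64(185), 15) (263, np.int64(163), np.int64(166), 4) (267,) (271,) 
0 top [[204, 159], [215, 158], [227, 157], [238, 156], [250, 156], [261, 155], [268, 154]] bot [[205, 174], [228, 172], [251, 170], [269, 169]]
5 top [[204, 158], [216, 158], [227, 158], [239, 158], [250, 158], [261, 158], [268, 158]] bot [[204, 173], [227, 173], [250, 173], [268, 173]]
10 top [[204, 157], [216, 158], [227, 159], [239, 160], [250, 161], [261, 162], [268, 163]] bot [[204, 172], [227, 174], [249, 175], [267, 177]]
15 top [[205, 156], [216, 158], [228, 160], [239, 162], [250, 164], [260, 165], [267, 167]] bot [[203, 171], [226, 174], [248, 178], [265, 181]]
20 top [[205, 155], [217, 158], [228, 161], [238, 164], [249, 166], [260, 169], [266, 171]] bot [[202, 169], [224, 175], [246, 180], [263, 184]]
25 top [[206, 154], [217, 158], [228, 162], [238, 165], [248, 169], [258, 172], [265, 175]] bot [[202, 168], [223, 175], [244, 182], [261, 188]]
30 top [[207, 153], [217, 158], [227, 162], [238, 167], [247, 171], [257, 176], [263, 178]] bot [[201, 167], [222, 176], [242, 185], [258, 191]]
35 top [[208, 152], [218, 158], [227, 163], [237, 169], [246, 174], [255, 179], [261, 182]] bot [[201, 165], [221, 176], [240, 187], [255, 195]]
15.45 [0.3546 0.3934 0.1998] [-0.8 -0.4 -2.4] 59.5 0.0209
```

The level is clear of the unit at about 26° and held at 60 N. I'll raise it and carry it over the unit's top, so that resting its rear end gently on the mat turns it level in the pads.

To row units: 19.5 cm / 80 = 0.2438, 2.15 cm / 80 = 0.0269.

Call:
servo_tool(
  moves=[
    [0, 0, 0.0125, 0],
    [0, 0, 0.0375, 0],
    [0, 0, 0.0688, 0],
    [0, 0, 0.1, 0],
    [0, 0, 0.125, 0],
    [0.0125, 0.0013, 0.1375, 0],
    [0.0375, 0.0041, 0.1375, 0],
    [0.0688, 0.0075, 0.1375, 0],
    [0.1, 0.011, 0.1375, 0],
    [0.1313, 0.0144, 0.1375, 0],
    [0.1625, 0.0179, 0.1375, 0],
    [0.1938, 0.0213, 0.1375, 0],
    [0.2188, 0.024, 0.1313, 0],
    [0.2375, 0.0263, 0.1188, 0],
    [0.2438, 0.0269, 0.1, 0],
    [0.2438, 0.0269, 0.0875, 0],
    [0.2438, 0.0269, 0.0813, 0],
    [0.2438, 0.0269, 0.0775, 0],
    [0.2438, 0.0269, 0.0775, 0],
  ],
)

```text
time: 17.08
ee_pos: [0.55, 0.4146, 0.2612]
tcp_rot: [-180.0, -0.0, -173.0]
wrist_force: [-0.0, 0.3, -2.7]
opening: 0.021
grasp_force: 59.4
```

```bash
python3 st.py | grep -v '^[0135] top'; python3 -c "
from h import *
cv2.imwrite('pics/s7.png',camera('side')[:,:,::-1]);cv2.imwrite('pics/t7.png',camera('top')[:,:,::-1])"
```

```text
(251, np.int64(136), np.int64(138), 3) (255, np.int64(136), np.int64(138), 3) (259, np.int64(136), np.int64(166), 12) (263, np.int64(135), np.int64(166), 17) (267, np.int64(137), np.int64(149), 13) (271,) (275, np.int64(152), np.int64(152), 1) (279, np.int64(143), np.int64(154), 12) (283, np.int64(144), np.int64(149), 6) (287,) (291, np.int64(155), np.int64(159), 5) (295, np.int64(148), np.int64(160), 13) (299, np.int64(150), np.int64(162), 3) (303, np.int64(151), np.int64(164), 7) (307, np.int64(153), np.int64(165), 13) (311, np.int64(155), np.int64(167), 13) (315, np.int64(156), np.int64(159), 4) (319, np.int64(156), np.int64(156), 1) (323, np.int64(148), np.int64(158), 11) (327, np.int64(148), np.int64(158), 11) 
10 top [[260, 136], [271, 137], [282, 139], [293, 140], [304, 141], [315, 142], [321, 143]] bot [[259, 151], [282, 153], [303, 155], [320, 157]]
15 top [[261, 135], [272, 137], [282, 139], [293, 141], [304, 144], [314, 146], [320, 147]] bot [[259, 150], [281, 154], [302, 158], [318, 161]]
20 top [[261, 134], [272, 137], [282, 140], [293, 143], [303, 146], [313, 149], [319, 151]] bot [[258, 148], [279, 154], [300, 160], [316, 164]]
25 top [[262, 133], [272, 137], [282, 141], [292, 145], [302, 149], [312, 153], [318, 155]] bot [[258, 147], [278, 155], [298, 162], [314, 168]]
30 top [[263, 132], [273, 137], [282, 142], [292, 147], [301, 151], [310, 156], [316, 159]] bot [[257, 146], [277, 155], [296, 164], [311, 172]]
35 top [[264, 132], [273, 137], [282, 143], [291, 148], [300, 154], [308, 159], [314, 162]] bot [[257, 144], [276, 156], [294, 166], [308, 175]]
17.0833 [0.55   0.4146 0.2612] [-0.   0.3 -2.7] 59.4 0.021
```

To row units: -1.2 cm / 80 = -0.015, -0.9 cm / 80 = -0.0113.

Call:
servo_tool(
  moves=[
    [0, 0, -0.0038, 0],
    [0, 0, -0.0075, 0],
    [0, 0, -0.0113, 0],
    [-0.0013, -0.0001, -0.015, 0],
    [-0.0013, -0.0001, -0.015, 0],
  ],
)

```text
time: 17.65
ee_pos: [0.5488, 0.4148, 0.25]
tcp_rot: [180.0, 0.1, -173.0]
wrist_force: [-2.1, 0.9, 3.5]
opening: 0.0211
grasp_force: 60.3
```

Call:
servo_tool(
  moves=[
    [0, 0, 0, 0],
    [0, 0, 0, 0],
    [0, 0, 0, 0],
  ],
  force=20,
)

```text
time: 17.9
ee_pos: [0.5489, 0.4148, 0.2501]
tcp_rot: [180.0, 0.0, -173.0]
wrist_force: [-4.9, -0.6, 5.4]
opening: 0.0209
grasp_force: 60.2
```

Call:
servo_tool(
  moves=[
    [-0.0013, -0.0001, -0.0019, 0],
    [-0.0025, -0.0003, -0.0038, 0],
    [-0.0038, -0.0004, -0.0063, 0],
    [-0.0038, -0.0004, -0.0063, 0],
  ],
  claw=0.75,
  force=20,
)

```text
time: 18.23
ee_pos: [0.5458, 0.4144, 0.2441]
tcp_rot: [-180.0, -0.0, -173.0]
wrist_force: [-4.0, -0.1, 2.9]
opening: 0.0215
grasp_force: 34.9
```

To row units: -2.1 cm / 80 = -0.0263, -1.4 cm / 80 = -0.0175.

Call:
servo_tool(
  moves=[
    [-0.0025, -0.0003, -0.0038, 0],
    [-0.005, -0.0005, -0.0075, 0],
    [-0.0081, -0.0009, -0.0125, 0],
    [-0.0113, -0.0013, -0.0175, 0],
    [-0.015, -0.0016, -0.0225, 0],
    [-0.0175, -0.0019, -0.0263, 0],
    [-0.0175, -0.0019, -0.0263, 0],
  ],
  claw=0.745,
)

```text
time: 18.82
ee_pos: [0.5315, 0.4127, 0.2223]
tcp_rot: [-180.0, -0.1, -173.0]
wrist_force: [-0.1, 0.4, -2.0]
opening: 0.0218
grasp_force: 11.3
```

```bash
python3 st.py | grep -v '^[3] top'
```

```text
(246,) (250, np.int64(137), np.int64(138), 2) (254, np.int64(136), np.int64(159), 7) (258, np.int64(136), np.int64(160), 15) (262, np.int64(150), np.int64(166), 17) (266, np.int64(161), np.int64(162), 2) (270, np.int64(162), np.int64(162), 1) (274, np.int64(152), np.int64(162), 11) (278, np.int64(152), np.int64(164), 13) (282, np.int64(153), np.int64(164), 2) (286, np.int64(153), np.int64(165), 4) (290, np.int64(154), np.int64(166), 13) (294, np.int64(155), np.int64(166), 12) (298, np.int64(166), np.int64(167), 2) (302, np.int64(155), np.int64(168), 9) (306, np.int64(157), np.int64(168), 12) (310, np.int64(157), np.int64(169), 13) (314, np.int64(158), np.int64(159), 2) (318,) (322, np.int64(148), np.int64(158), 11) 
0 top [[255, 149], [266, 149], [277, 148], [288, 147], [299, 146], [310, 145], [316, 145]] bot [[256, 164], [278, 162], [300, 160], [318, 159]]
5 top [[255, 148], [266, 148], [277, 149], [288, 149], [299, 149], [310, 149], [316, 149]] bot [[255, 163], [277, 163], [299, 163], [316, 163]]
10 top [[255, 147], [266, 148], [277, 149], [288, 150], [299, 151], [309, 153], [316, 153]] bot [[254, 162], [276, 164], [298, 166], [315, 167]]
15 top [[256, 146], [267, 148], [277, 150], [288, 152], [298, 154], [309, 156], [315, 157]] bot [[254, 161], [275, 164], [297, 168], [313, 171]]
20 top [[256, 145], [267, 148], [277, 151], [288, 154], [298, 157], [308, 160], [314, 161]] bot [[253, 159], [274, 165], [295, 170], [311, 175]]
25 top [[257, 144], [267, 148], [277, 152], [287, 156], [297, 159], [306, 163], [312, 165]] bot [[253, 158], [273, 166], [293, 173], [309, 178]]
30 top [[258, 143], [267, 148], [277, 153], [287, 157], [296, 162], [305, 166], [311, 169]] bot [[252, 157], [272, 166], [291, 175], [306, 182]]
35 top [[258, 143], [268, 148], [277, 154], [286, 159], [295, 164], [303, 169], [309, 173]] bot [[252, 155], [271, 166], [289, 177], [303, 185]]
18.8167 [0.5315 0.4127 0.2223] [-0.1  0.4 -2. ] 11.3 0.0218
```

Tilt is down to about 12°, with the rear resting on the mat. Continuing down.

To row units: -2.8 cm / 80 = -0.035, -2.4 cm / 80 = -0.03.

Call:
servo_tool(
  moves=[
    [-0.0025, -0.0003, -0.005, 0],
    [-0.005, -0.0005, -0.01, 0],
    [-0.0075, -0.0008, -0.015, 0],
    [-0.01, -0.001, -0.02, 0],
    [-0.0119, -0.0013, -0.025, 0],
    [-0.0138, -0.0015, -0.03, 0],
    [-0.015, -0.0016, -0.035, 0],
    [-0.015, -0.0016, -0.035, 0],
  ],
)

```text
time: 19.53
ee_pos: [0.5195, 0.4114, 0.1943]
tcp_rot: [-180.0, -0.1, -173.0]
wrist_force: [-0.3, 0.5, -1.2]
opening: 0.0221
grasp_force: 11.1
```

```bash
python3 st.py | grep -v '^[3] top' | head -4;python3 -c "
from h import *
o=get_obs(); print(o['ee_pos'],o['wrist_force'],o['grasp_force'])"
```

```text
(243,) (247, np.int64(137), np.int64(138), 2) (251, np.int64(136), np.int64(138), 3) (255, np.int64(137), np.int64(169), 13) (259, np.int64(158), np.int64(169), 12) (263, np.int64(169), np.int64(169), 1) (267, np.int64(169), np.int64(169), 1) (271, np.int64(158), np.int64(169), 6) (275, np.int64(158), np.int64(169), 12) (279, np.int64(158), np.int64(170), 4) (283, np.int64(158), np.int64(169), 3) (287, np.int64(158), np.int64(170), 11) (291, np.int64(158), np.int64(170), 13) (295, np.int64(158), np.int64(170), 6) (299, np.int64(158), np.int64(170), 5) (303, np.int64(157), np.int64(169), 13) (307, np.int64(157), np.int64(169), 13) (311, np.int64(157), np.int64(169), 13) (315,) (319, np.int64(156), np.int64(157), 2) 
0 top [[251, 157], [263, 156], [274, 155], [285, 155], [295, 154], [306, 153], [313, 152]] bot [[253, 172], [275, 170], [297, 168], [314, 166]]
5 top [[252, 156], [263, 156], [274, 156], [285, 156], [295, 156], [306, 156], [313, 157]] bot [[252, 171], [274, 171], [296, 171], [313, 171]]
10 top [[252, 155], [263, 156], [274, 157], [285, 158], [295, 159], [306, 160], [312, 161]] bot [[251, 170], [273, 171], [295, 173], [312, 175]]
[0.51962586 0.41146163 0.19471266] [-0.81532034  0.22048668 -1.51537885] 10.985164940357208
```

About 4° remains, so one more small lowering should put it flat.

To row units: -1.4 cm / 80 = -0.0175, -1.1 cm / 80 = -0.0138.

Call:
servo_tool(
  moves=[
    [-0.0013, -0.0001, -0.005, 0],
    [-0.0019, -0.0003, -0.01, 0],
    [-0.0025, -0.0003, -0.0138, 0],
    [-0.0031, -0.0004, -0.0175, 0],
    [-0.0031, -0.0004, -0.0175, 0],
  ],
)

```text
time: 20.0
ee_pos: [0.5173, 0.4112, 0.1804]
tcp_rot: [-180.0, -0.0, -173.0]
wrist_force: [-0.9, 0.6, -0.8]
opening: 0.0217
grasp_force: 11.1
```

```bash
python3 st.py | grep -v '^[3] top' | head -4;python3 -c "
from h import *
o=get_obs(); print(o['ee_pos'],o['wrist_force'],o['grasp_force'])"
```

```text
(242,) (246,) (250, np.int64(137), np.int64(138), 2) (254, np.int64(136), np.int64(173), 15) (258, np.int64(163), np.int64(173), 11) (262, np.int64(172), np.int64(172), 1) (266, np.int64(172), np.int64(172), 1) (270, np.int64(162), np.int64(172), 2) (274, np.int64(161), np.int64(172), 12) (278, np.int64(161), np.int64(172), 3) (282, np.int64(161), np.int64(172), 4) (286, np.int64(159), np.int64(171), 6) (290, np.int64(159), np.int64(171), 13) (294, np.int64(159), np.int64(171), 4) (298, np.int64(168), np.int64(170), 3) (302, np.int64(159), np.int64(170), 12) (306, np.int64(157), np.int64(170), 14) (310, np.int64(157), np.int64(169), 13) (314,) (318,) 
0 top [[251, 161], [262, 160], [273, 159], [284, 158], [295, 157], [305, 157], [312, 156]] bot [[252, 175], [274, 173], [296, 172], [313, 170]]
5 top [[251, 160], [262, 160], [273, 160], [284, 160], [295, 160], [305, 160], [312, 160]] bot [[251, 174], [274, 174], [295, 174], [312, 174]]
10 top [[252, 159], [263, 160], [273, 161], [284, 162], [295, 163], [305, 164], [312, 164]] bot [[251, 173], [273, 175], [294, 177], [311, 178]]
[0.51741246 0.41121359 0.180802  ] [-0.35782719  0.24244783 -1.54218767] 10.985004901885986
```

The level is nearly flat on the mat. A slight further press seats it, then I'll tighten firmly.

To row units: -0.4 cm / 80 = -0.005, -0.3 cm / 80 = -0.0038.

Call:
servo_tool(
  moves=[
    [0, 0, -0.0019, 0],
    [0, 0, -0.0038, 0],
    [0, 0, -0.005, 0],
    [0, 0, -0.005, 0],
  ],
)

```text
time: 20.38
ee_pos: [0.5175, 0.4113, 0.1795]
tcp_rot: [179.9, 0.1, -173.0]
wrist_force: [-5.0, -2.0, 9.4]
opening: 0.0218
grasp_force: 12.4
```

Call:
servo_tool(
  moves=[
    [0, 0, 0, 0],
    [0, 0, 0, 0],
    [0, 0, 0, 0],
    [0, 0, 0, 0],
  ],
  claw=1,
  force=110,
)

```text
time: 20.72
ee_pos: [0.5175, 0.4114, 0.1798]
tcp_rot: [179.9, 0.1, -173.0]
wrist_force: [-5.7, -2.3, 11.3]
opening: 0.0202
grasp_force: 107.2
```

Call:
servo_tool(
  moves=[
    [0, 0, 0.005, 0],
    [0, 0, 0.0125, 0],
    [0, 0, 0.025, 0],
    [0, 0, 0.0438, 0],
    [0, 0, 0.0625, 0],
    [0, 0, 0.0813, 0],
    [0, 0, 0.1, 0],
    [0, 0, 0.1188, 0],
    [0, 0, 0.1375, 0],
    [0, 0, 0.1563, 0],
    [0, 0, 0.1688, 0],
    [0, 0, 0.175, 0],
    [0, 0, 0.175, 0],
    [0, 0, 0.175, 0],
    [0, 0, 0.175, 0],
  ],
)

```text
time: 21.97
ee_pos: [0.5176, 0.4113, 0.3164]
tcp_rot: [-180.0, -0.1, -173.0]
wrist_force: [-0.4, -0.1, -3.3]
opening: 0.0205
grasp_force: 107.7
```

```bash
python3 -c "import st; st.run(d=.045,h=.038)" | grep -v '^[3] top' | head -4;python3 -c "
from h import *
o=get_obs(); print(o['ee_pos'],o['tcp_rot'],o['wrist_force'],o['grasp_force'])
s=camera('side')[:,:,::-1];t=camera('top')[:,:,::-1]; cv2.imwrite('pics/s8.png',s)
a=cv2.resize(s[70:260,180:380],(600,570),interpolation=cv2.INTER_CUBIC); b=cv2.resize(t[80:300,60:260],(200,220))
q=np.zeros((570,800,3),np.uint8); q[:,:600]=a; q[:220,600:]=b; cv2.imwrite('pics/c8.png',q)"
```

```text
(241,) (245,) (249, np.int64(136), np.int64(138), 3) (253, np.int64(125), np.int64(138), 14) (257, np.int64(125), np.int64(138), 14) (261, np.int64(134), np.int64(166), 9) (265, np.int64(135), np.int64(135), 1) (269, np.int64(124), np.int64(135), 2) (273, np.int64(124), np.int64(135), 12) (277, np.int64(123), np.int64(135), 4) (281, np.int64(123), np.int64(134), 2) (285, np.int64(123), np.int64(134), 2) (289, np.int64(123), np.int64(134), 12) (293, np.int64(122), np.int64(133), 5) (297, np.int64(122), np.int64(123), 2) (301, np.int64(122), np.int64(133), 5) (305, np.int64(121), np.int64(133), 13) (309, np.int64(121), np.int64(132), 12) (313, np.int64(122), np.int64(122), 1) (317,) 
0 top [[250, 124], [261, 124], [273, 123], [284, 122], [295, 121], [306, 121], [313, 120]] bot [[251, 139], [274, 138], [297, 136], [315, 135]]
5 top [[250, 123], [262, 123], [273, 124], [284, 124], [295, 124], [306, 125], [313, 125]] bot [[250, 138], [273, 138], [296, 139], [313, 139]]
10 top [[250, 122], [262, 123], [273, 125], [284, 126], [295, 127], [306, 128], [313, 129]] bot [[249, 137], [272, 139], [294, 142], [312, 143]]
[0.5175218  0.41120756 0.31630304] [-1.79956016e+02 -6.86547055e-02 -1.72999572e+02] [ 0.33724498  0.33061935 -3.24558475] 107.66359090805054
```

View pics/c8.png

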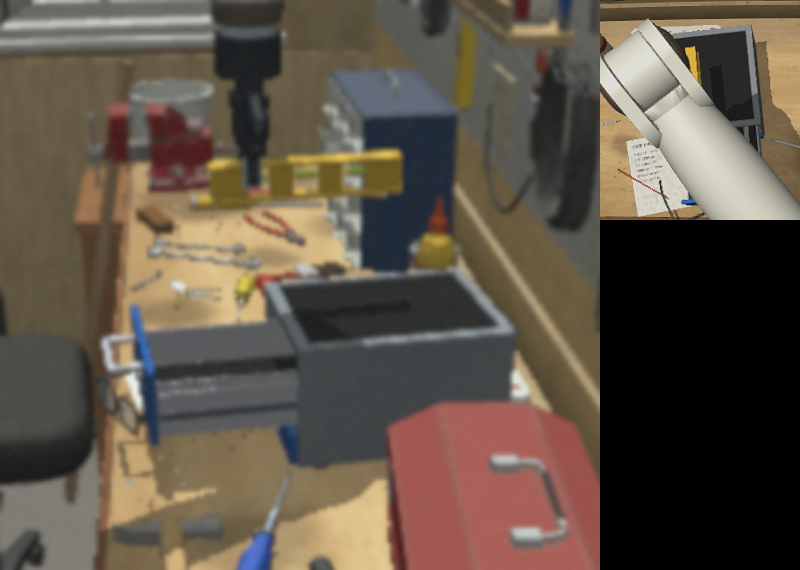

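The side picture shows the level (210–400, 150–205) held horizontal and upright, about 13 cm above the unit. The drawer is open and the glasses are standing in front. The measured edge slope matches 0° tilt, so I'll hand it in.

```bash
python3 -c "
from workcell import *
print(job_done())"
```

```text
the job is handed in; nothing more can be done
None
```

The job is handed in: the level is held still in the gripper, horizontal and right way up, about 13 cm above the drawer unit. The drawer is open at its stop. On the way the level slipped once from a light grip and dropped about 3 cm back into the drawer, and after coming out it was set on the unit's mat to bring it level. I did not look into the drawer again to check the chisel, but it was not touched.

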